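# Slide box into the touch-latch drawer

## Task

Put the loose slide box away in the slide cabinet: press the front of its handleless drawer to spring the push-push catch, draw the drawer open, lay the box flat in the empty compartment, then push the drawer in until the catch takes and it stays shut by itself. How far the catch must be pressed cannot be seen, so feel for the end of each press, and never load the cabinet or its drawer with more than 11 N. Leave everything else where it is.

Things in the scene. Friction and masses are not known exactly. Their poses are not given: they have to be found in the camera images.
- cabinet: Bench-top slide cabinet, white board with a plywood drawer, fixed to the table: 230 mm deep (its x), 250 wide (its y), 128 high, nothing on top. Origin under the carcass centre at table height; x points from its front into the cabinet, y to the left seen from the robot, z up. Upper half: one drawer. Lower half: an open pigeon-hole. Robot force on cabinet and drawer must stay below 11 N, or the catch breaks.
- drawer (a joint): Slide of the drawer, m: 0 (within 0.5 mm) latched shut, positive out towards the robot (stop at 0.132), negative pressed in past latched. When released, a spring pushes it out to about 0.045 (under 0.3 m/s); from there it is drawn by hand and stays where left. The spring resists pushing in with 1.8 N at 0.045, rising to 3 N pressed in; the catch adds up to 1.7 N, the runners 0.6 N plus 25 N per m/s.
- catch (a point): Push-push catch, hidden under the drawer in the cabinet. Pressing the drawer to the catch's hard end stop and easing off changes its state: latched to released, or open to latched at 0. It acts only in the last 0.8 mm before the stop; a shorter press changes nothing. The stop's depth is unseen and differs each time, also between releasing and latching: 3.5 to 12 mm past latched. Press by feel: 6.5 to 7.5 N is at the stop; go slowly.
- drawer_front (a point): Centre of the drawer's front face, a plain plywood panel 246 mm wide, 70 high, 16 thick, no handle; moves with the drawer, axes as the cabinet's. 91 mm above the table; panel top 126 mm above the table, nothing above or before it. Latched, it lies 33 mm in front of the carcass front.
- drawer_rim (a point): Middle of the back of the panel's top edge, 16 mm behind the front face, 126 mm above the table; moves with the drawer. Between panel back and carcass there is a gap open to above: 17 mm plus the joint value, so about 62 mm when sprung. A finger let down there, over the empty compartment, hooks the panel's back and draws the drawer out.
- drawer_bay (a point): Centre of the floor of the empty compartment, the right one seen from the robot (cabinet -y side), 75 mm above the table; moves with the drawer, axes as the cabinet's. 83 mm behind the front face, 54 mm to -y of its middle. Inside 134 mm (x) by 104 mm (y), walls 26 to 30 mm high; panel top 51 mm above this floor. With the drawer 0.12 out it is wholly clear of the carcass.
- slidebox_center (a point): Centre, half-way up, of the loose slide box on the table: grey plastic box for a dozen slides, 88 mm (its x) by 42 mm (its y) by 34 mm high, a white label on its lid, about 0.12 kg. z up. It stands left or right in front of the cabinet; the amber jar stands on the other side.
- stock1_center (a point): Centre of one of the two slide boxes of the same kind (88 by 42 by 34 mm) that lie in the drawer's left compartment, lengthwise along x. They ride with the drawer and stay in it.
- stock2_center (a point): Centre of the other slide box in the left compartment.
- jar_center (a point): Centre of an amber glass jar with a black lid, 66 mm across, 85 mm high. Bystander.
- forceps_center (a point): Middle of a pair of steel forceps lying on the table, 140 mm long. Bystander.
- pen_center (a point): Middle of a black pen lying on the table, 135 mm long. Bystander.
Mind the look-alikes: they are no part of the job. Leave any red look-alike of the part that bears slidebox_center alone.

How it is judged (in metres and radians):
On the way, in this order (a step that is already met when the one before it is completed fails the run):
1. the catch is sprung and the drawer drawn open by at least 100 mm (value of joint drawer above 0.1 m), for 0.2 s.
2. the slide box lies flat in the empty compartment of the open drawer, let go (x of slidebox_center in the frame of drawer_bay between -0.035 and 0.035 m and y of slidebox_center in the frame of drawer_bay between -0.04 and 0.04 m and z of slidebox_center in the frame of drawer_bay between 0.012 and 0.022 m and angle between slidebox_center's own z axis and vertical below 0.12 rad and value of joint drawer above 0.07 m and contact force between the fingers and slidebox below 0.05 N), for 0.2 s.
At the end, for the whole second after the job is handed in: The drawer stays latched shut by itself (joint within 3 mm of 0, at rest), with the slide box flat (within 7 degrees) on the floor of the formerly empty compartment, its centre within 35 mm (x) and 40 mm (y) of the compartment's centre (x of slidebox_center in the frame of drawer_bay between -0.035 and 0.035 m and y of slidebox_center in the frame of drawer_bay between -0.04 and 0.04 m and z of slidebox_center in the frame of drawer_bay between 0.012 and 0.022 m and angle between slidebox_center's own z axis and vertical below 0.12 rad and value of joint drawer between -0.003 and 0.003 m and velocity of joint drawer between -0.01 and 0.01 m/s); the robot touches nothing.
It fails at once if the robot presses or pulls the cabinet or its drawer with more than 11 N (contact force between any of the fingers, the arm and cabinet above 11 N).
It fails at once if the slide box is tipped by more than 45 degrees (angle between slidebox_center's own z axis and vertical above 0.79 rad).
It fails at once if a slide box of the left compartment is lifted out (height (world z) of any of stock1_center, stock2_center above 0.125 m).
It fails at once if a bystander (jar, forceps, pen) is moved by more than 30 mm (distance of any of jar_center, forceps_center, pen_center from where it was at the start of the episode above 0.03 m).
It also fails if it takes over 72 s, if anything falls off the work surface, if the arm or the gripper's body presses on something with over 40 N, if the wrist force passes 120 N, or if a joint passes its speed limit or range.

## Robot

A 6-joint arm with a two-finger parallel gripper is mounted at the origin on the work surface. World frame = base frame: x ahead of the robot, y to its left, z up, the work surface at z = 0. Lengths are in m, angles in degrees, forces in N, time in s.
With the tool pointing down it reaches from about 0.375 to 0.75 m from the base axis. Payload 9 kg.
Tool frame: the origin (TCP) lies where the fingers leave the gripper's body, on its centre line; the fingertips stand 73 mm ahead of it and the grasp point (between the pads) lies 54 mm ahead of it (robot.tip_reach is the distance from the TCP to the fingertips, in m); z points along the fingers, y is the line along which they close (so a half turn about z gives the same grasp; the last joint's range is limited). The gripper opens to 85 mm and grips with 20 to 120 N. Pads are 22 mm wide; open, the fingers measure 114 mm over their backs; the gripper's body (76 mm by 85 mm) begins 54 mm behind the grasp point. The pads swing forward as they close: fully open they stand 13 mm farther back than shut.
Start: joints at [-78.765, 5.964, 5.575, 89.605, 0, 77.527], TCP at [0.241, -0.549, 0.304] pointing down, gripper open.
Joint ranges: [-171.21, 171.21], [-48.23, 106.86], [-62.78, 66.21], [-105.2, 120.99], [-86.42, 89.51], [-180, 180]. Speed limits (degrees/s): [127.2, 127.2, 147.25, 180, 180, 180].

## Interface

Orientations are given as [roll, pitch, yaw] about the fixed x, y, z axes, in that order (R = Rz(yaw) Ry(pitch) Rx(roll)).
In Python, from plant import robot gives the robot as it stands. Calls block until the motion is done:
- robot.move_pose(position, orientation): joint-space move of the TCP to a pose.
- robot.line_to(position, vel=0.15, rotation=None, guard=None): straight line of the TCP; rotation=None keeps the orientation; vel is the mean speed in m/s. With guard (N) it stops when the force on the tool has changed by that much, and returns True; else False.
- robot.goto_joints(angles): joint-space move.
- robot.set_gripper(opening): finger opening in m; the grip force is fixed at half the most; returns when the fingers have stopped.
- robot.pause(seconds).
- robot.ik(position, orientation): joint angles nearest the present ones, or None.
- robot.observe(): the state.
- robot.grab_frame(name): name is "scene" or "side" or "wrist"; returns the picture (480x640x3 uint8, blue, green, red); there is no depth.
- robot.get_calibration(name): a dict with "vertical_fov" (degrees; the focal length in pixels is half the picture's height over the tangent of half this angle, whatever the lens; pixels are square), "cx", "cy" (the principal point, pixels), "k1" (the pictures are not rectified: a ray, as slopes to the right and down, at radius r is drawn at 1 + k1 r^2 times it, then the intrinsics apply), "rvec" (rotation vector, rad) and "tvec" (3), from world to camera coordinates, as OpenCV has them. Camera axes: x right, y down, z forward; pixel columns grow to the right and rows downward; lengths in m; the calibration is good to about 2 mm. A picture is of the moment at which its call begins: read the wrist's pose just before it. get_calibration takes no time and is no camera call; for the wrist camera it gives the pose at the moment of the call.
A pose or a line that the arm cannot do raises robot.IKError and nothing moves.
- robot.job_done(): hands the job in; it is judged then, once.
The state is a dict: "time": time; "q": joint angles; "qvel": joint speeds; "joint_torque": joint torques, N m; "tool_pos": TCP position; "tcp_rot": TCP orientation; "ft_force": force on the tool from outside, world axes, zero at the start; "torque": the same for the moment, N m; "gripper_width": finger opening in m; "gripper_force": force on a finger pad.
Only numpy, scipy, OpenCV 4.12 (cv2) and the standard library are available. Lean on these libraries where they do the work, as an engineer would, in place of code of your own. Each camera call takes 0.05 s, during which the arm holds its last target. There are 200 camera calls.

## Working session

There is one attempt and no reset: what is moved stays moved. The work goes in short steps, each a Python script; the robot and the scene stay as the last script left them, time stands still between calls to the robot, and variables do not carry over. Pictures are saved under pics/ and viewed, at most 11 in all, crops included, and the job is handed in when it is done.

```bash
mkdir -p pics; ls
python3 - <<'E'
from plant import robot
import cv2
for n in("scene","side"):
    cv2.imwrite(f"pics/{n}0.png",robot.grab_frame(n)); print(n,robot.get_calibration(n))
print(robot.observe())
E
```

```text
pics
scene {'vertical_fov': 57.5908509175431, 'cx': 321.4193314352537, 'cy': 244.01819844363487, 'k1': -0.047040214391459084, 'rvec': array([ 0.80595552,  2.40631535, -1.24369084]), 'tvec': array([ 0.4154267 , -0.13910007,  1.52846345])}
side {'vertical_fov': 44.27341929444727, 'cx': 316.38841384816527, 'cy': 241.51601897860098, 'k1': -0.1509767368811587, 'rvec': array([ 2.29298558, -0.25103875,  0.08893225]), 'tvec': array([-0.56135866,  0.17504927,  1.3999043 ])}
{'time': 0.1, 'q': array([-7.87655891e+01,  5.99513436e+00,  5.53325790e+00,  8.96037655e+01,
        1.12860542e-03,  7.75282167e+01]), 'qvel': array([-0.16649553, -0.02222696,  0.0780973 , -0.0755598 ,  0.06674296,
       -0.07457006]), 'joint_torque': array([ 8.18801840e-03, -5.58204067e+01,  5.04721642e+01,  1.26479322e-02,
       -1.93722726e-04,  1.80836628e-05]), 'tool_pos': array([ 0.24121617, -0.54916135,  0.30321741]), 'tcp_rot': array([-1.79936151e+02, -1.52779260e-02,  2.37061850e+01]), 'ft_force': array([-0.40913779, -0.52007539,  0.46803246]), 'torque': array([-0.01021082, -0.04598081, -0.00532427]), 'gripper_force': 0.0, 'gripper_width': 0.08576577636803753}
```

View pics/scene0.png

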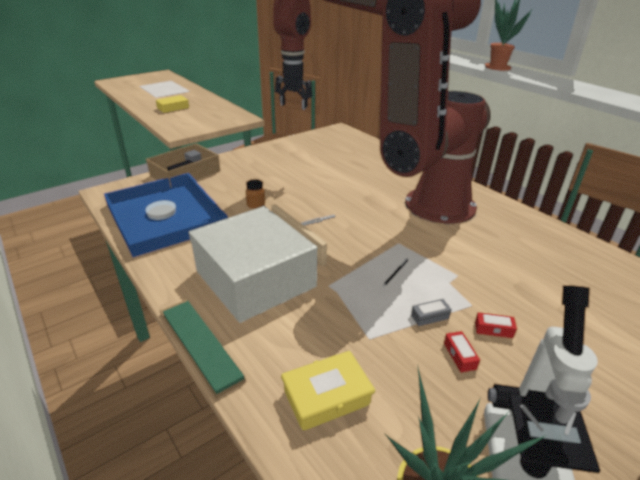

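View pics/side0.png

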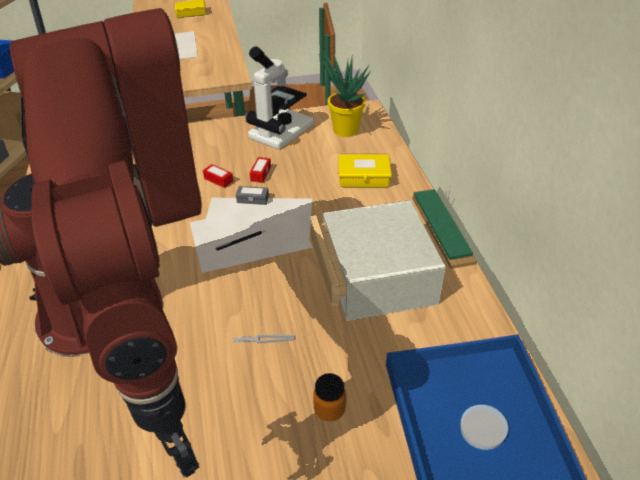

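The slide box is grey, at scene (432,312) and side (252,195). The look-alikes are two red boxes, at scene (496,325) and (462,351), and a yellow box at scene (328,388). The cabinet top is at scene (255,245) and side (382,243), and its drawer panel faces the robot. Next I make one close crop of the cabinet and the grey box.

Run:
```python
import cv2,numpy as np
s=cv2.imread("pics/side0.png");c=cv2.imread("pics/scene0.png")
a=cv2.resize(s[170:320,220:460],None,fx=3.3,fy=3.3,interpolation=cv2.INTER_CUBIC)[:,:792]
cv2.imwrite("pics/c1.png",a)
b=cv2.resize(c[200:340,180:460],None,fx=2.8,fy=2.8,interpolation=cv2.INTER_CUBIC)
cv2.imwrite("pics/c2.png",b)
```

```text
(no output)
```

View pics/c1.png

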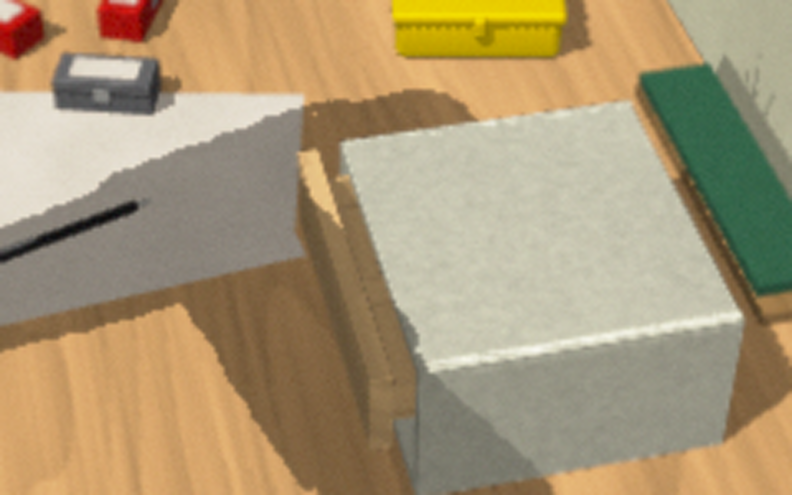

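View pics/c2.png

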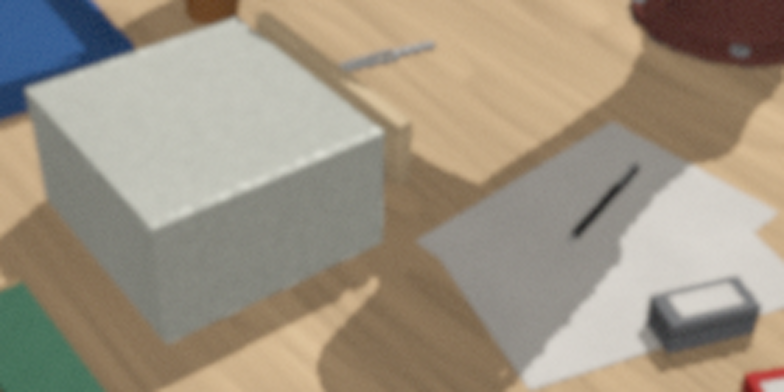

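```bash
cat > h.py <<'E'
import numpy as np,cv2
from plant import robot
def ray(n,px,cal=None):
    c=cal or robot.get_calibration(n); f=240/np.tan(np.radians(c["vertical_fov"]/2))
    d=(np.asarray(px,float)-[c["cx"],c["cy"]])/f
    u=d.copy()
    for _ in range(20): u=d/(1+c["k1"]*(u**2).sum(-1,keepdims=True))
    R=cv2.Rodrigues(c["rvec"])[0]
    return -R.T@c["tvec"], np.c_[u,np.ones(len(u))]@R
def onplane(n,px,z,cal=None):
    o,d=ray(n,px,cal); return (o+d*((z-o[2])/d[:,2])[:,None])[:,:2]
def fit(model,P):  # 2D rigid: returns origin, yaw
    m=model-model.mean(0);p=P-P.mean(0)
    a=np.arctan2((m[:,0]*p[:,1]-m[:,1]*p[:,0]).sum(),(m*p).sum())
    R=np.array([[np.cos(a),-np.sin(a)],[np.sin(a),np.cos(a)]])
    o=P.mean(0)-R@model.mean(0)
    return o,a,np.linalg.norm(P-(model@R.T+o),axis=1)
E
python3 - <<'E'
from h import *
S=np.array([(341,143),(632,102),(742,318),(423,366)])/3.3+[220,170]
C=np.array([(383,132),(153,228),(28,92),(235,20)])/2.8+[180,200]
M=np.array([(-.115,.125),(.115,.125),(.115,-.125),(-.115,-.125)])
A=onplane("side",S,.128);B=onplane("scene",C,.128)
print(A,B)
for P,m in((A,M),(B,M),(np.r_[A,B],np.r_[M,M])):
    o,a,r=fit(m,P);print(o,np.degrees(a),r.round(4))
# grey box lid
s=np.array([(62,57),(157,57),(158,88),(54,86)])/3.3+[220,170]
c=np.array([(652,297),(740,280),(758,312),(665,327)])/2.8+[180,200]
for n,p in(("side",s),("scene",c)):
    q=onplane(n,p,.034);e=np.diff(np.r_[q,q[:1]],axis=0);print(n,q.round(4).tolist(),q.mean(0),np.linalg.norm(e,axis=1),np.degrees(np.arctan2(e[:,1],e[:,0])))
for n,ps in(("side",[(329,397),(265,339),(240,240)]),("scene",[(256,195),(318,220),(397,271)])): print(n,onplane(n,np.array(ps,float),.0))
E
```

```text
[[ 0.61260739  0.08717633]
 [ 0.84261374  0.08489456]
 [ 0.83851109 -0.15862668]
 [ 0.61484316 -0.15295489]] [[ 0.615606    0.09533331]
 [ 0.84233087  0.09284594]
 [ 0.84180171 -0.14794992]
 [ 0.61861439 -0.14895097]]
[ 0.72714385 -0.03487767] -0.5839921710062194 [0.0042 0.0041 0.0034 0.007 ]
[ 0.72958824 -0.02718041] 0.07085953043080133 [0.0026 0.0055 0.005  0.0051]
[ 0.72836604 -0.03102904] -0.2569445863882574 [0.0074 0.0087 0.0048 0.0033 0.0019 0.0017 0.0087 0.0088]
side [[0.4235, 0.3725], [0.5054, 0.3527], [0.4997, 0.3084], [0.4121, 0.3323]] [0.46015969 0.34149001] [0.08423575 0.04471725 0.09080808 0.04180508] [-13.6233545  -97.37242954 164.68579621  74.09565813]
scene [[0.4955, 0.3225], [0.4167, 0.3542], [0.4362, 0.3899], [0.514, 0.3543]] [0.46561109 0.35525233] [0.08500276 0.04069588 0.08554154 0.03673799] [ 158.09674749   61.24913982  -24.61774557 -120.18997493]
side [[ 0.52575726 -0.35212549]
 [ 0.4181332  -0.16952986]
 [ 0.40177631  0.18079313]]
scene [[ 0.48693841 -0.43198141]
 [ 0.40974951 -0.16729692]
 [ 0.39399437  0.1757662 ]]
```

Run:
```python
from h import *
import pickle
out={}
for k,p,o in(("A",[.50,-.03,.40],[180,0,0]),("B",[.44,.30,.36],[180,0,-20])):
    print(robot.ik(p,o)); robot.move_pose(p,o); robot.pause(.3)
    f=[robot.observe()["ft_force"] for _ in range(3)]; print(f, robot.observe()["time"])
    out[k]=robot.get_calibration("wrist"); im=robot.grab_frame("wrist"); cv2.imwrite(f"pics/w{k}.png",im)
pickle.dump(out,open("cal.pkl","wb"))
a=[cv2.imread(f"pics/w{k}.png") for k in "AB"]
cv2.imwrite("pics/wAB.png",cv2.resize(np.hstack(a),(800,300),interpolation=cv2.INTER_AREA))
```

```text
[-18.42862709  -8.62688665   1.30988264  99.93676929   0.
 161.57137291]
[array([-0.47408104,  0.13284542, -0.4414383 ]), array([-0.47408104,  0.13284542, -0.4414383 ]), array([-0.47408104,  0.13284542, -0.4414383 ])] 2.5083
[  20.20185236   -4.63734289    0.76248769   95.39983058    0.
 -139.79814764]
[array([0.09362013, 0.73336677, 1.24094034]), array([0.09362013, 0.73336677, 1.24094034]), array([0.09362013, 0.73336677, 1.24094034])] 7.1917
```

View pics/wAB.png

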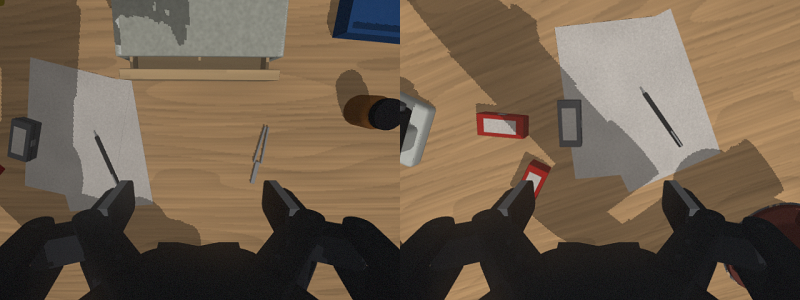

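Run:
```python
import cv2,numpy as np
a=cv2.imread("pics/wA.png")[60:140,170:470];b=cv2.imread("pics/wB.png")[145:245,230:330]
a=cv2.resize(a,None,fx=2.66,fy=2.66,interpolation=cv2.INTER_CUBIC);b=cv2.resize(b,None,fx=3.4,fy=3.4,interpolation=cv2.INTER_CUBIC)
o=np.zeros((a.shape[0]+b.shape[0],800,3),np.uint8);o[:a.shape[0],:a.shape[1]]=a[:,:800];o[a.shape[0]:,:b.shape[1]]=b
print(a.shape,b.shape);cv2.imwrite("pics/z1.png",o)
```

```text
(213, 798, 3) (340, 340, 3)
```

View pics/z1.png

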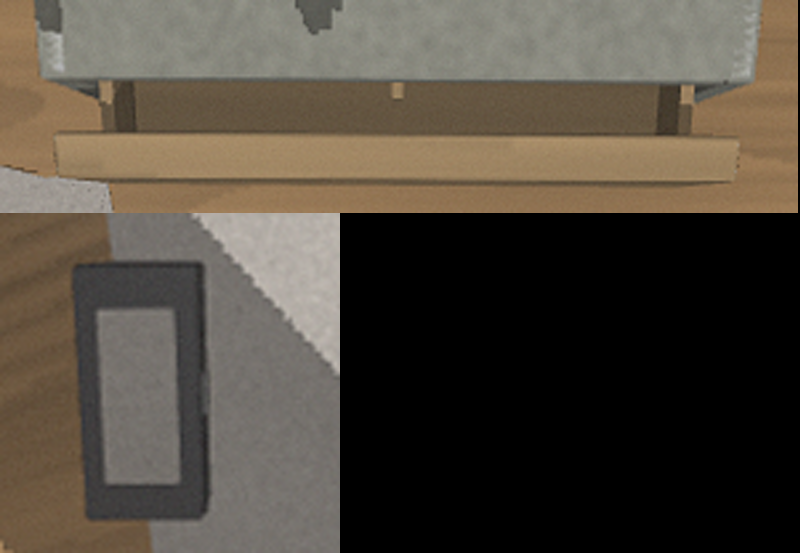

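Run:
```python
from h import *
import pickle
K=pickle.load(open("cal.pkl","rb"))
P=np.array([(55,132),(740,138),(735,182),(57,178)])/2.66+[170,60]
w=onplane("w",P,.126,K["A"]);M=np.array([(.016,.123),(.016,-.123),(0,-.123),(0,.123)])
o,a,r=fit(M,w);print("front",o,np.degrees(a),r,w.tolist())
T=np.array([(40,78),(757,82)])/2.66+[170,60];print("carc",onplane("w",T,.128,K["A"]))
for q in([(75,263),(203,262),(208,515),(88,520)],[(97,309),(174,308),(180,484),(104,486)]):
    p=(np.array(q)-[0,213])/3.4+[230,145];v=onplane("w",p,.034,K["B"])
    e=np.diff(np.r_[v,v[:1]],axis=0);print(v.mean(0),np.linalg.norm(e,axis=1),np.degrees(np.arctan2(e[:,1],e[:,0])))
    c=K["B"];R=cv2.Rodrigues(c["rvec"])[0]
print(-R.T@K["B"]["tvec"])
```

```text
front [ 0.57860154 -0.03259371] -0.3723805154982074 [0.00116784 0.00084953 0.00107367 0.00053533] [[0.5952282370470304, 0.08914465232172154], [0.5933495840101293, -0.15497593132743587], [0.5782938408084506, -0.154636655318532], [0.5795338212140828, 0.0898851119170762]]
carc [[ 0.6129453   0.09205778]
 [ 0.61179474 -0.15842262]]
[0.45974736 0.34783178] [0.042516   0.08700807 0.04232001 0.08855136] [-109.56761745  160.00930902   72.52413617  -19.83825623]
[0.45875215 0.34999041] [0.02584169 0.06070672 0.02657037 0.06111198] [-109.26110911  160.45266296   71.59576376  -20.2258693 ]
[0.50332511 0.27654709 0.43005657]
```

The panel's top edge is centred at (0.579, -0.033) with yaw near 0. The box is at (0.4595, 0.349) with yaw -19.5°. I press now.

```bash
cat >> h.py <<'E'
FX,FY=.5787,-.0326; Z0=[180,0,180]
def F(n=8):
    v=[]
    for _ in range(n): robot.pause(.02); v.append(robot.observe()["ft_force"])
    return np.mean(v,0),np.std(v,0)
def press(x1,vel=.002,g=6.9):
    p=robot.observe()["tool_pos"]; f0,s=F(); print("base",f0.round(2),s.round(2))
    h=robot.line_to([x1,p[1],p[2]],vel=vel,guard=g); o=robot.observe(); f1,s=F(4)
    print("hit",h,o["tool_pos"].round(4),"at",(o["ft_force"]-f0).round(2),"hold",(f1-f0).round(2),s.round(2),"t",o["time"])
    return f0,(f1-f0)[0]
E
python3 - <<'E'
from h import *
robot.set_gripper(0)
print(robot.ik([.50,FY,.25],Z0))
robot.move_pose([.50,FY,.25],Z0)
robot.line_to([.53,FY,.165],vel=.15)
robot.line_to([.560,FY,.165],vel=.06); robot.pause(.2)
f0,d=press(.5900,.002)
print(robot.observe()["gripper_width"])
E
```

```text
[-18.72042614 -11.69178189 -17.14341076  84.54837113   0.
 -18.72042614]
base [0.1  0.48 0.04] [0.38 0.4  0.34]
hit True [ 0.5729 -0.0326  0.1645] at [-3.41 -0.86  1.2 ] hold [-2.15 -1.01  1.93] [0.52 0.48 0.89] t 16.4333
-0.00017194556057304508
```

Run:
```python
from h import *
o=robot.observe();print(o["tool_pos"].round(4));print(F(15))
p=o["tool_pos"]
# continue in small steps, watching averaged x force
for i in range(4):
    h=robot.line_to([.5729+.0005*(i+1),FY,p[2]],vel=.004,guard=6); f,s=F(4);o=robot.observe()
    print(h,o["tool_pos"][0].round(5),f.round(2),s.round(2),round(o["time"],2))
    if f[0]<-6: break
```

```text
[ 0.5726 -0.0325  0.1643]
(array([-2.12637834, -0.25008018,  1.4893815 ]), array([0.47253372, 0.54282927, 0.57666981]))
False 0.57327 [-3.59  0.37  0.34] [0.3  0.22 0.21] 17.22
False 0.57358 [-5.4   0.47  1.09] [0.2  0.4  0.29] 17.56
False 0.57378 [-7.44 -0.01  2.74] [0.28 0.32 0.35] 17.9
```

Run:
```python
from h import *
p=robot.observe()["tool_pos"]
robot.line_to([.569,FY,.1645],vel=.01); print(F(4)[0].round(2))
robot.line_to([.49,FY,.1645],vel=.15)
robot.line_to([.49,FY,.26],vel=.2); robot.pause(.3)
print(robot.observe()["time"])
cv2.imwrite("pics/s1.png",cv2.resize(robot.grab_frame("scene")[180:340,160:480],None,fx=2,fy=2))
```

```text
[-3.34  0.54 -1.15]
20.2583
```

View pics/s1.png

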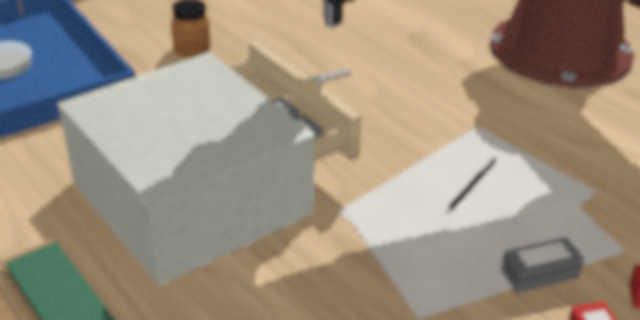

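The drawer has sprung, and the panel now stands about 45 mm out. Next I hook it.

Run:
```python
from h import *
y=FY-.045
robot.move_pose([.583,y,.26],Z0)
robot.line_to([.583,y,.176],vel=.12); robot.pause(.1); f0=F()[0]
for x in(.565,.484):
    h=robot.line_to([x,y,.176],vel=.04,guard=9); f,s=F(4); print(h,robot.observe()["tool_pos"].round(4),(f-f0).round(2))
robot.line_to([.489,y,.176],vel=.05)
robot.line_to([.489,y,.30],vel=.2)
robot.set_gripper(.085)
robot.move_pose([.4595,.349,.25],[180,0,160.5])
print(robot.observe()["time"],robot.observe()["q"].round(0))
cal=robot.get_calibration("wrist");cv2.imwrite("pics/w2.png",robot.grab_frame("wrist"))
cv2.imwrite("pics/s2.png",robot.grab_frame("side"))
a=[cv2.imread(f"pics/{k}2.png") for k in "ws"]
cv2.imwrite("pics/ws2.png",cv2.resize(np.hstack(a),(800,300),interpolation=cv2.INTER_AREA))
import pickle;pickle.dump(cal,open("cal2.pkl","wb"))
```

```text
False [ 0.5651 -0.0777  0.1761] [ 0.46  0.26 -0.22]
False [ 0.484  -0.0776  0.1759] [0.13 0.24 0.56]
28.175 [24.  2. -4. 84. -0. 44.]
```

View pics/ws2.png

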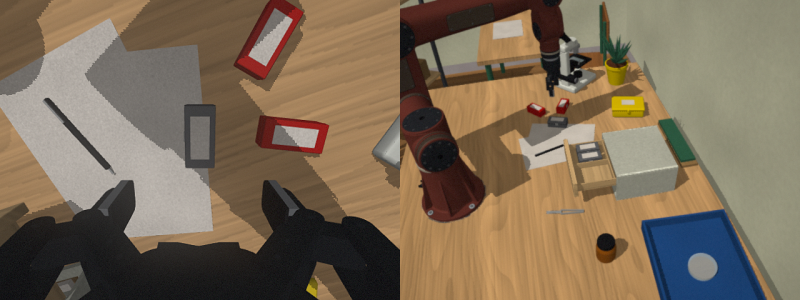

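The wrist view shows the grey box between the fingers at about (199,138) and clear of the red ones. The side view shows the drawer drawn wide open with the right compartment empty. Next I grasp and place the box.

Run:
```python
from h import *
import pickle
c=pickle.load(open("cal2.pkl","rb"))
q=np.array([(185,105),(214,104),(214,167),(185,168)])*1.6
v=onplane("w",q,.034,c);print(v.mean(0),v.tolist())
R=[180,0,160.5]
b=[.4595,.349]
d=v.mean(0)-b
if np.abs(d).max()>.008: raise SystemExit("check box")
robot.line_to([*b,.12],vel=.2); robot.line_to([*b,.079],vel=.08)
robot.set_gripper(.0); o=robot.observe(); print(o["gripper_width"],o["gripper_force"])
robot.line_to([*b,.27],vel=.15)
robot.move_pose([.540,-.087,.27],Z0); o=robot.observe();print(o["gripper_width"],o["time"],o["tool_pos"])
cv2.imwrite("pics/w3.png",robot.grab_frame("wrist"));cv2.imwrite("pics/s3.png",robot.grab_frame("side"))
a=[cv2.imread(f"pics/{k}3.png") for k in "ws"]
a[1]=cv2.resize(a[1][160:400,240:560],(640,480))
cv2.imwrite("pics/ws3.png",cv2.resize(np.hstack(a),(800,300),interpolation=cv2.INTER_AREA))
```

```text
[0.45854922 0.3503941 ] [[0.41129522825377635, 0.3468646519644118], [0.4227568856012252, 0.383149776488476], [0.5062242592324271, 0.355443406344761], [0.49392051908946666, 0.31611858391471526]]
0.04122613167114206 62.32321858406067
0.041160926552841016 33.2583 [ 0.54009548 -0.08624089  0.26995304]
```

View pics/ws3.png

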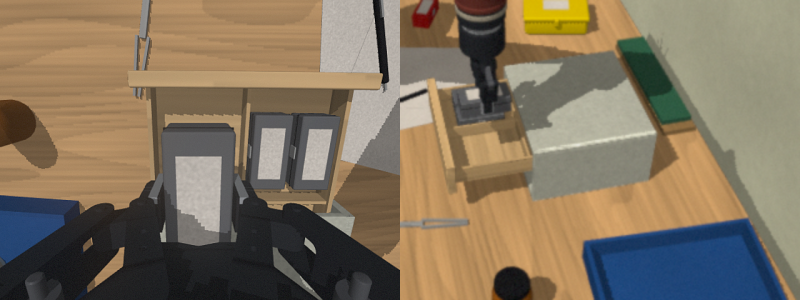

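Run:
```python
from h import *
c=robot.get_calibration("wrist")
print(onplane("w",np.array([(158,105),(242,105)])*1.6,.103,c),onplane("w",np.array([(128,72),(381,74),(381,87),(130,84)])*1.6,.126,c))
```

```text
[[ 0.49081498 -0.13011564]
 [ 0.49060412 -0.03876097]] [[ 0.45825201 -0.15291418]
 [ 0.45871823  0.08884742]
 [ 0.4707502   0.09151406]
 [ 0.46919085 -0.15187418]]
```

Run:
```python
from h import *
robot.line_to([.540,-.086,.185],vel=.12)
f0=F(4)[0]
h=robot.line_to([.540,-.086,.1545],vel=.03,guard=5); p=robot.observe()["tool_pos"];print(h,p,(F(4)[0]-f0).round(2))
robot.set_gripper(.056); robot.pause(.3)
print(robot.observe()["gripper_width"],robot.observe()["tool_pos"])
robot.line_to([.540,-.086,.27],vel=.12)
c=robot.get_calibration("wrist");im=robot.grab_frame("wrist");cv2.imwrite("pics/w4.png",cv2.resize(im,(480,360)))
print(robot.observe()["time"])
```

```text
True [ 0.53993519 -0.08592483  0.15466539] [ 0.99 -0.18  7.69]
0.0561108210750638 [ 0.53912608 -0.08562103  0.15343898]
37.0917
```

View pics/w4.png

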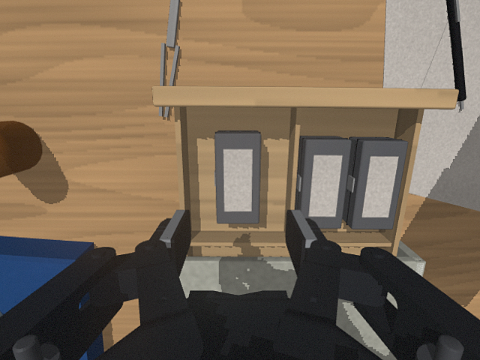

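The box lies flat in the right compartment at about (238,178), and the stock boxes are undisturbed. Now I push the drawer in.

Run:
```python
from h import *
robot.line_to([.415,FY,.27],vel=.2)
robot.set_gripper(0)
robot.line_to([.415,FY,.165],vel=.2)
robot.line_to([.437,FY,.165],vel=.1); robot.pause(.15); f0=F()[0]; print(f0.round(2),robot.observe()["time"])
h=robot.line_to([.4955,FY,.165],vel=.035,guard=9); print(h,(F(3)[0]-f0).round(2),robot.observe()["tool_pos"])
h=robot.line_to([.562,FY,.165],vel=.04,guard=9); print(h,(F(3)[0]-f0).round(2),robot.observe()["tool_pos"])
x=.562
while x<.584:
    f=(F(3)[0]-f0)[0]; o=robot.observe(); print(round(x,4),o["tool_pos"][0].round(4),f.round(2),round(o["time"],2))
    if f<-6.5 or o["time"]>60: break
    x+=.0003 if f<-4.6 else .0006
    robot.line_to([x,FY,.165],vel=.006)
```

```text
[ 0.04  0.07 -0.05] 39.8167
False [0.09 0.37 0.08] [ 0.49554589 -0.03255893  0.16513451]
False [-1.99 -1.33 -0.66] [ 0.56203949 -0.03250379  0.16487063]
0.562 0.562 -1.64 43.6
0.5626 0.5624 -3.57 43.9
0.5632 0.5631 -3.99 44.2
0.5638 0.5638 -2.74 44.5
0.5644 0.5644 -2.95 44.8
0.565 0.565 -3.08 45.1
0.5656 0.5656 -2.77 45.4
0.5662 0.5663 -3.36 45.7
0.5668 0.5669 -3.12 46.0
0.5674 0.5675 -3.07 46.3
0.568 0.5681 -3.2 46.6
0.5686 0.5687 -2.92 46.9
0.5692 0.5693 -3.33 47.2
0.5698 0.5699 -2.6 47.5
0.5704 0.5705 -3.08 47.8
0.571 0.5711 -3.04 48.1
0.5716 0.5716 -3.22 48.4
0.5722 0.5722 -3.37 48.7
0.5728 0.5728 -3.09 49.0
0.5734 0.5735 -3.61 49.3
0.574 0.5741 -3.41 49.6
0.5746 0.5747 -2.76 49.9
0.5752 0.5753 -2.79 50.2
0.5758 0.5758 -3.51 50.5
0.5764 0.5764 -3.7 50.8
0.577 0.5768 -5.81 51.1
0.5773 0.5769 -6.75 51.4
```

Force rises sharply to 6.75 N, so the drawer is at the stop. I ease off and check.

Run:
```python
from h import *
f0=np.array([.04,.07,-.05])
for x in (.574,.570,.567,.563,.559):
    robot.line_to([x,FY,.165],vel=.015); print(x,(F(3)[0]-f0).round(2))
robot.line_to([.50,FY,.165],vel=.12)
robot.line_to([.49,FY,.30],vel=.2); robot.move_pose([.50,FY,.38],Z0);robot.pause(.2)
c=robot.get_calibration("wrist");im=robot.grab_frame("wrist");print(robot.observe()["time"])
s=robot.grab_frame("side")[170:320,220:460]
cv2.imwrite("pics/f.png",np.hstack([cv2.resize(im,(400,300)),cv2.resize(s,(400,300))]))
import pickle;pickle.dump(c,open("cal3.pkl","wb"))
```

```text
0.574 [-3.67 -0.41  0.52]
0.57 [-3.63 -0.34  0.97]
0.567 [-0.16  0.4  -0.03]
0.563 [-0.04  0.41  0.05]
0.559 [-0.15 -0.22  0.04]
55.75
```

View pics/f.png

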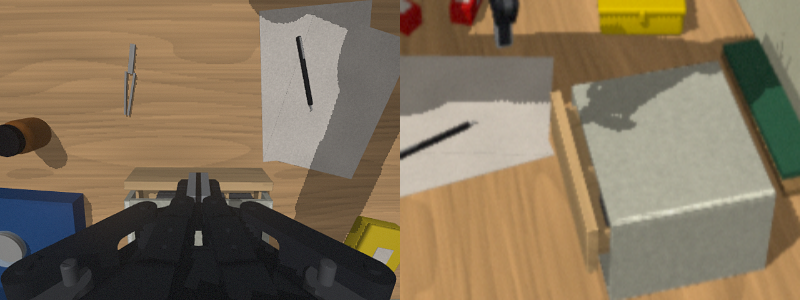

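The contact force vanished at the latched position, and the images show the drawer shut as at the start. I hand in.

```bash
python3 -c "
from plant import robot
print(robot.job_done())"
```

```text
the job is handed in; nothing more can be done
None
```

The slide box lies flat in the formerly empty compartment, the drawer is latched shut, and the job was handed in at about 56 s; the highest load I measured on the drawer was about 8 N.

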